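# Fit the battery pack in the defibrillator trainer

## Robot

A 6-joint arm with a two-finger parallel gripper is mounted at the origin on the work surface. World frame = base frame: x ahead of the robot, y to its left, z up, the work surface at z = 0. Lengths are in m, angles in degrees, forces in N, time in s.
With the tool pointing down it reaches from about 0.25 to 0.8 m from the base axis. Payload 3.9 kg.
Tool frame: the origin (TCP) lies at the very end of the fingers, on their centre line; the grasp point (between the pads) lies 19 mm behind it; z points along the fingers, y is the line along which they close (so a half turn about z gives the same grasp; the last joint's range is limited). The gripper opens to 85 mm and grips with 20 to 120 N. Pads are 22 mm wide; open, the fingers measure 114 mm over their backs; the gripper's body (76 mm by 85 mm) begins 54 mm behind the grasp point. The pads swing forward as they close: fully open they stand 13 mm farther back than shut.
Start: joints at [-69.786, 14.897, -7.913, 67.191, 0, 90], TCP at [0.181, -0.493, 0.231] pointing down, gripper open.
Joint ranges: [-159.42, 159.42], [-47.68, 98.78], [-73.54, 78.23], [-108.79, 121.32], [-90, 84.71], [-180, 180]. Speed limits (degrees/s): [147.25, 147.25, 180, 180, 180, 180].

## Interface

Orientations are given as a 3x3 rotation matrix whose columns are the frame's x, y, z axes.
In Python, from workcell import arm, optics gives the robot as it stands.
- The arm moves only by the tool apply_moves, never from a script. Its argument "steps" is a list of rows, each an object of numbers: "x", "y", "z": the shift along the tool's x, y, z in units of 25 mm (1.0 is 25 mm); "ax", "ay", "az": the turn, a rotation vector about the tool's x, y, z in units of 8 degrees (1.0 is 8 degrees). A call has 1 to 12 rows; each row is the pose to reach, as a shift and turn from the pose commanded when the call began, along the tool's axes at that moment; what a row does not reach only later rows make up. A row lasts 1/10 s, in which the tool goes at most 50 mm and 8.59 degrees, less where a joint would pass 70% of its speed; a pose out of reach is approached as far as the arm can. A call with a gripper value outside its range is refused whole. "fingers" is the finger opening in mm, from 0 to 85.4, set as the call begins (left out, the last holds). The fingers move at their own pace and stop on an object; "newtons" is the grip in N (left out, the last holds). Time passes only in rows, so rows that repeat a pose let the fingers close. It gives the time, the measured TCP pose, the force, the opening and the grip force at its end, in the units of the state.
- arm.state(): the state, without advancing time (a new reading comes with each control period).
- optics.camera(name): name is "scene" or "top"; returns the picture (384x512x3 uint8, red, green, blue); there is no depth.
- optics.camera_info(name): a dict with "camera_matrix" (3x3 intrinsics, pixels), "R" (3x3) and "t" (3): a world point X has camera coordinates R X + t. Camera axes: x right, y down, z forward; pixel columns grow to the right and rows downward; lengths in m; the calibration is good to about 2 mm. A picture is of the moment at which its call begins. camera_info takes no time and is no camera call.
- arm.close_job(): hands the job in; it is judged then, once.
The state is a dict: "time": time; "qpos": joint angles; "qd": joint speeds; "joint_efforts": joint torques, N m; "position": TCP position; "eef_rot": TCP orientation; "contact_force": force on the tool from outside, world axes, zero at the start; "torque": the same for the moment, N m; "width": finger opening in m; "finger_force": force on a finger pad.
Only numpy, scipy, OpenCV 4.12 (cv2) and the standard library are available. Lean on these libraries where they do the work, as an engineer would, in place of code of your own. Each camera call takes 0.05 s, during which the arm holds its last target. There are 200 camera calls.

## Task

Fit the loose battery pack into the open bay in the back of the yellow defibrillator trainer: ears first and tail raised, push its two orange ears into the spring-clip slots, then bring the tail down behind the sill until the pack sits flat and fully home in the bay. Let go of it, and leave the sanitizer bottle, gauze carton, tape roll and marker where they are.

Things in the scene. Friction and masses are not known exactly. Their poses are not given: they have to be found in the camera images.
- aed: Defibrillator trainer: yellow case lying face down, battery bay open upwards; fixed. 230 (x) by 210 (y) mm, flat back at z = 75 mm; a black carry handle at the +x end reaches x = 161 mm, 56 mm high. Origin: centre of its underside on the desk; z up, +x towards the head of the bay, where the ear slots are. The pack is pushed along +x.
- bay (a point): Middle of the grey bay floor, at x = 12, y = 0, z = 55 mm of aed, same axes. The bay is 124 mm long, from the sill (aed x = -50) to the black head wall (x = 74), 66 mm wide, 20 mm deep. Home, the pack's origin lies here within 2 mm along x (at -2 mm the springs hold its tail against the sill, at +2 mm it meets the head wall), axes parallel, its top 2 mm above the case.
- slot_l (a point): Mouth of the slot on the +y side, mid-width on the bay floor: x = 74, y = 19, z = 55 mm of aed, same axes. Slot 17 mm wide, 10 high, open on top from 12 mm inwards, lined with a copper spring clip: a rounded leaf 7 mm inside, 4 mm above the floor, lifts and presses the ear down with 1 to 2 N; a tongue 5 mm inside pushes the ear back out with 0.5 N per mm.
- slot_r (a point): Mouth of the like slot on the -y side: x = 74, y = -19, z = 55 mm of aed.
- sill (a point): Middle of the sill, the wall at the bay's tail end: x = -50, y = 0, z = 75 mm of aed. Two black ribs, each 11 mm wide, beside the scoop, their top edge bevelled 3 mm along x by 5 mm down. The tail rests on it while the ears go in. The bay is only 4 mm longer than the pack without ears, so the tail comes down only while the pack is pushed forward against the springs.
- scoop (a point): Middle of the floor of the thumb scoop behind the sill: x = -67, y = 0, z = 63 mm of aed. Scoop 34 mm long (x = -84 to -50), 44 mm wide, 12 mm deep, open to the bay: room for a fingertip that pushes on the pack's tail face. Around it the case is flat at z = 75 mm.
- pack: Battery pack: grey block 120 (x) by 62 (y) by 22 mm, blue and paper label and red tail stripe on top, about 0.3 kg, loose on the desk, label up. Origin: centre of its underside; z up, +x towards its ears. Two orange ears stand 14 mm out of its +x face, flush with the underside: 14 mm wide (10 over the last 4 mm), 5 mm thick, centred at y = 19 and -19 mm.
- pack_tail (a point): Middle of the lower edge of the pack's tail face: x = -60, y = 0, z = 0 mm of pack, same axes.
- ear_l (a point): Middle of the tip of the pack's +y ear: x = 74, y = +19, z = 2.5 mm of pack.
- ear_r (a point): Middle of the tip of the pack's -y ear: x = 74, y = -19, z = 2.5 mm of pack.
- gauze_box: White and blue gauze carton, 120 by 75 by 60 mm, loose bystander; origin under its centre. It and the pack lie on either side of the trainer, either way round.
- sanitizer: Pump bottle of hand sanitizer, 72 mm across, 185 mm high, loose bystander standing upright; origin under its centre.
- tape: Roll of medical tape, 54 mm across, 25 mm high, loose bystander; origin under its centre.
- marker: White and red marker pen, 115 mm long, 16 mm thick, loose bystander lying along its x; origin under its middle.
There are look-alikes about, which are no part of the job. There is more than one size of the pack; the job needs the middle-sized.

How it is judged (in metres and radians):
On the way:
1. both ears are in their slots while the tail is still raised (x of each of ear_l, ear_r in the frame of aed above 0.077 m and z of each of ear_l, ear_r in the frame of aed below 0.065 m and z of pack_tail in the frame of aed above 0.063 m).
At the end, for the whole second after the job is handed in: The pack lies flat in the bay, label up and at rest: its underside within 3 mm of the bay floor at the tail and at both ears and within 2 degrees of parallel to the floor, both ears at least 6 mm inside their slots, the pack within 5 mm of the bay's mid-line (x of pack in the frame of aed between 0.006 and 0.018 m and y of pack in the frame of aed between -0.005 and 0.005 m and z of pack_tail in the frame of aed below 0.058 m and z of each of ear_l, ear_r in the frame of aed below 0.0605 m and x of each of ear_l, ear_r in the frame of aed above 0.08 m and angle between the z axis of pack and the z axis of aed, either way round below 0.035 rad and linear speed of pack below 0.01 m/s); the robot touches nothing.
It fails at once if the sanitizer bottle is tipped or shifted by more than 40 mm (angle between sanitizer's own z axis and vertical above 0.5 rad or distance of sanitizer from where it was at the start of the episode above 0.04 m).
It fails at once if the gauze carton, the tape roll or the marker is shifted by more than 40 mm (distance of any of gauze_box, tape, marker from where it was at the start of the episode above 0.04 m).
It also fails if it takes over 54 s, if anything falls off the work surface, if the arm or the gripper's body presses on something with over 40 N, if the wrist force passes 120 N, or if a joint passes its speed limit or range.

## Working session

There is one attempt and no reset: what is moved stays moved. The work goes in short steps, Python scripts to look and compute and a tool call to move; the robot and the scene stay as the last step left them, time stands still between calls to the robot, and variables do not carry over. Pictures are saved under pics/ and viewed, at most 10 in all, crops included, and the job is handed in when it is done.

Besides the shell and the picture viewer there is one more tool, called after "Request:" as a command line: name --argument value ..., lists and objects as JSON in quotes. apply_moves: Moves the arm, as the interface text tells. Its arguments: {"type":"object","properties":{"steps":{"type":"array","items":{"type":"object","properties":{"x":{"type":"number"},"y":{"type":"number"},"z":{"type":"number"},"ax":{"type":"number"},"ay":{"type":"number"},"az":{"type":"number"}}}},"fingers":{"type":"number"},"newtons":{"type":"number"}},"required":["steps"]}

```bash
mkdir -p pics
python3 - <<'E'
from workcell import arm, optics
import cv2,numpy as np
for n in("top","scene"):
    im=optics.camera(n); cv2.imwrite(f"pics/{n}0.png",cv2.resize(im[:,:,::-1],None,fx=1.5,fy=1.5,interpolation=cv2.INTER_CUBIC))
    np.save(f"{n}0.npy",im)
    i=optics.camera_info(n);print(n,i)
print(arm.state())
E
```

```text
top {'camera_matrix': array([[372.61891618,   0.        , 252.28276185],
       [  0.        , 372.61891618, 190.57044246],
       [  0.        ,   0.        ,   1.        ]]), 'R': array([[-0.00310455, -0.99992578,  0.01178148],
       [-0.98894479,  0.00132339, -0.14827832],
       [ 0.14825172, -0.01211157, -0.98887549]]), 't': array([0.07278974, 0.58884104, 0.94952017])}
scene {'camera_matrix': array([[390.80036468,   0.        , 253.93095861],
       [  0.        , 390.80036468, 191.04537045],
       [  0.        ,   0.        ,   1.        ]]), 'R': array([[-0.19508644,  0.98077574,  0.00449791],
       [ 0.75956097,  0.15398269, -0.63194657],
       [-0.62049047, -0.11986777, -0.7749989 ]]), 't': array([ 0.03401071, -0.4085877 ,  1.68939343])}
{'time': 0.1, 'qpos': array([-6.97867315e+01,  1.49333388e+01, -7.97811205e+00,  6.71911389e+01,
       -7.45387322e-04,  9.00006418e+01]), 'qd': array([-0.06764465, -0.09354418,  0.14744674,  0.09839284, -0.05677852,
       -0.07087803]), 'joint_efforts': array([ 1.16151978e-05, -4.06507766e+01,  2.54527974e+01,  1.00909165e-02,
        1.79294796e-05, -9.05713584e-07]), 'position': array([ 0.18117857, -0.49208932,  0.2305373 ]), 'eef_rot': array([[ 9.38416896e-01,  3.45504459e-01, -6.30863406e-04],
       [ 3.45505034e-01, -9.38415400e-01,  1.67575967e-03],
       [-1.30294990e-05, -1.79052767e-03, -9.99998397e-01]]), 'contact_force': array([-0.33749854,  0.18898516,  0.96035825]), 'torque': array([ 0.03709046, -0.02385367, -0.05423022]), 'finger_force': 0.0, 'width': 0.08529744182455565}
```

View pics/top0.png

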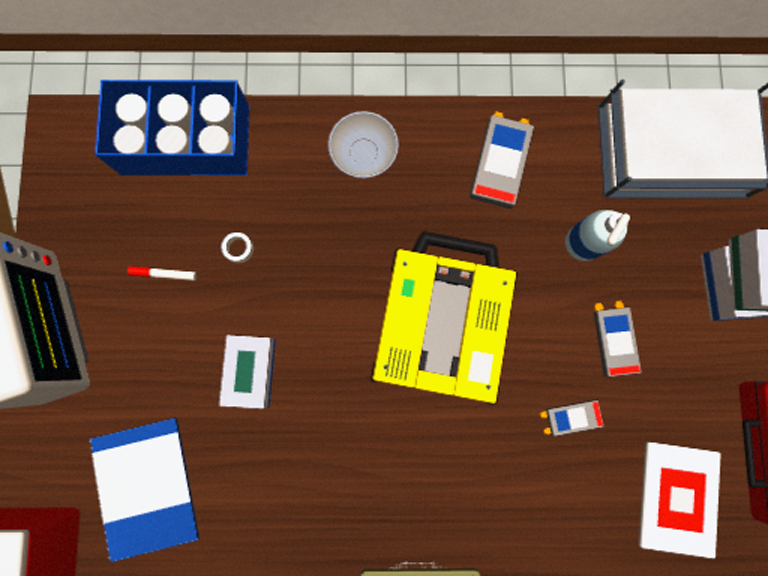

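View pics/scene0.png

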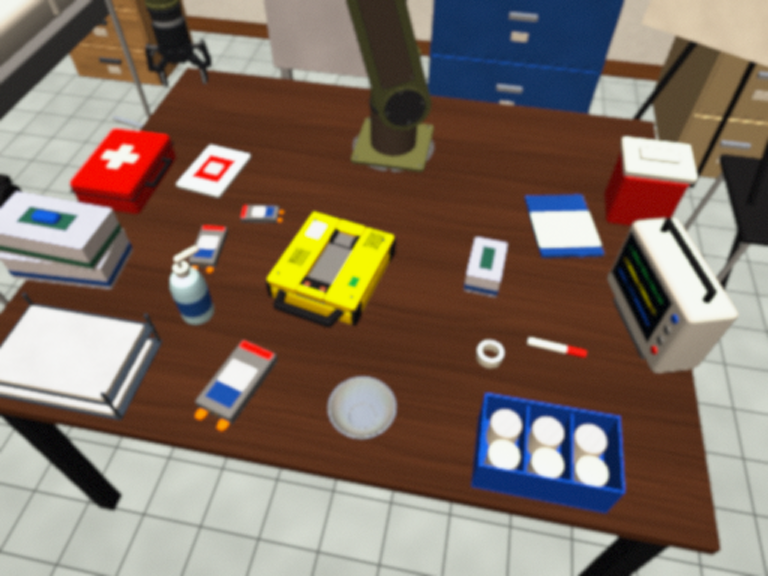

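The middle-sized pack is at about (617,340) in the enlarged top view, between the small one at (572,417) and the large one at (502,160). The trainer is at (445,325), handle and head up in the picture, and the sanitizer is at (597,235). Next I'll measure the pack and the trainer.

```bash
cat > h.py <<'E'
import numpy as np,cv2
from workcell import arm,optics
def ray(n,uv,z):
    i=optics.camera_info(n);K,R,t=i['camera_matrix'],i['R'],i['t']
    C=-R.T@t; uv=np.atleast_2d(uv).astype(float)
    d=np.c_[uv,np.ones(len(uv))]@np.linalg.inv(K).T@R
    return C+d*((z-C[2])/d[:,2])[:,None]
def proj(n,X):
    i=optics.camera_info(n);c=np.atleast_2d(X)@i['R'].T+i['t'];p=c@i['camera_matrix'].T
    return p[:,:2]/p[:,2:]
def hsv(im): return cv2.cvtColor(im,cv2.COLOR_RGB2HSV)
def blobs(mask,mn=8):
    n,l,s,c=cv2.connectedComponentsWithStats(mask.astype(np.uint8))
    return [(s[k,4],c[k].round(1),l==k) for k in range(1,n) if s[k,4]>=mn]
E
python3 - <<'E'
from h import *
for n in("top","scene"):
    im=np.load(n+"0.npy");H=hsv(im);h,s,v=[H[...,k].astype(int) for k in range(3)]
    print(n,"cam",-optics.camera_info(n)['R'].T@optics.camera_info(n)['t'])
    R=(slice(195,260),slice(385,435)) if n=="top" else (slice(140,190),slice(120,160))
    def inroi(m):
        o=np.zeros_like(m);o[R]=m[R];return o
    for nm,m,z in(("orange",(h>=8)&(h<24)&(s>180)&(v>150),.005),("red",((h<7)|(h>172))&(s>180)&(v>140),.022),("blue",(h>100)&(h<125)&(s>150)&(v>80),.022)):
        for a,c,b in blobs(inroi(m)):
            ys,xs=np.nonzero(b);r=cv2.minAreaRect(np.c_[xs,ys].astype(np.float32))
            print(nm,a,c,ray(n,c,z).round(4),'rect',np.round(r[1],1),round(r[2],1))
    ym=(h>24)&(h<35)&(s>150)&(v>100)
    B=max(blobs(ym),key=lambda b:b[0]);ys,xs=np.nonzero(B[2]);print('yellow v hist',np.histogram(v[B[2]],bins=8))
    top=B[2]&(v>225)
    cs=cv2.findContours(cv2.morphologyEx(top.astype(np.uint8),cv2.MORPH_OPEN,np.ones((3,3))),0,1)[0];c=max(cs,key=cv2.contourArea)
    r=cv2.minAreaRect(c);q=cv2.approxPolyDP(cv2.convexHull(c),6,True)[:,0]
    print('AED quad px',q.tolist());P=ray(n,q,.075);print(P.round(4).tolist(),np.linalg.norm(np.diff(np.r_[P,P[:1]],axis=0),axis=1).round(4),P.mean(0).round(4))
im=np.load("top0.npy")[:,:,::-1]
a=cv2.resize(im[150:275,240:345],(420,500),interpolation=cv2.INTER_CUBIC);b=cv2.resize(im[190:260,380:440],None,fx=6,fy=6,interpolation=cv2.INTER_CUBIC)
o=np.zeros((500,800,3),np.uint8);o[:,:420]=a;o[:420,430:790]=b;cv2.imwrite("pics/z.png",o)
E
```

```text
top cam [0.44178926 0.08350526 1.02541201]
orange 27 [412.4 202.7] [[ 0.5602 -0.3724  0.005 ]] rect [5. 5.] 90.0
orange 26 [398.9 204.1] [[ 0.5564 -0.3346  0.005 ]] rect [6. 4.] -0.0
red 82 [416.1 246.3] [[ 0.4408 -0.3669  0.022 ]] rect [ 4.1 19.2] 83.7
blue 160 [410.6 215.5] [[ 0.5233 -0.3576  0.022 ]] rect [10.4 15.1] 83.7
yellow v hist (array([  36,   45,   87,  113,   27,  147,  114, 4451]), array([101.   , 119.375, 137.75 , 156.125, 174.5  , 192.875, 211.25 ,
       229.625, 248.   ]))
AED quad px [[266, 167], [343, 181], [329, 267], [250, 252]]
[[0.6463, 0.0359, 0.075], [0.6091, -0.1638, 0.075], [0.3902, -0.12, 0.075], [0.4279, 0.0781, 0.075]] [0.2032 0.2233 0.2016 0.2224] [ 0.5184 -0.0424  0.075 ]
scene cam [1.36523481 0.23206238 1.05091948]
orange 19 [139.4 179.5] [[ 0.5566 -0.3365  0.005 ]] rect [5. 3.] 0.0
red 40 [141.8 151. ] [[ 0.4364 -0.371   0.022 ]] rect [ 2. 13.] 90.0
blue 37 [135.8 168.6] [[ 0.5239 -0.3591  0.022 ]] rect [3. 9.] 90.0
yellow v hist (array([  16,   15,   45,   83,  163,  323,  268, 1748]), array([102.   , 120.375, 138.75 , 157.125, 175.5  , 193.875, 212.25 ,
       230.625, 249.   ]))
AED quad px [[209, 142], [260, 157], [236, 204], [179, 186]]
[[0.3933, -0.1211, 0.075], [0.4302, 0.072, 0.075], [0.6465, 0.0362, 0.075], [0.6115, -0.1619, 0.075]] [0.1966 0.2192 0.2012 0.222 ] [ 0.5204 -0.0437  0.075 ]
```

View pics/z.png

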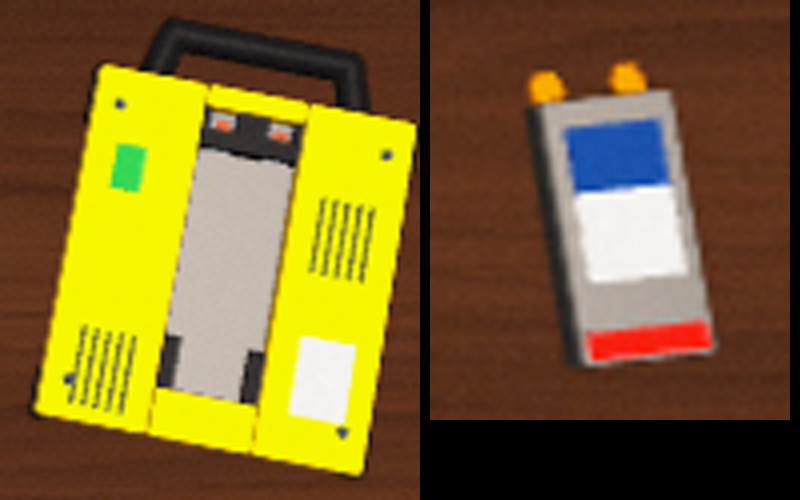

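The crop shows the pack's ears up and red tail stripe down, with top-face corners at about (540,103), (672,92), (715,352) and (583,366). The trainer's bay runs from the black head wall with copper clips at the top to the sill ribs at the bottom. An ear spacing of 38 mm confirms this is the middle-sized pack.

```bash
cat >> h.py <<'E'
from scipy.spatial.transform import Rotation as Ro
def frame(yaw,pitch=0): # pack-like frame, pitch>0 nose down -> tool rotation
    P=Ro.from_euler('ZY',[yaw,pitch],degrees=True).as_matrix()
    return P, P@np.diag([1,-1,-1.])
def cmd(pos,Rt,s=None):
    s=s or arm.state();R0=s['eef_rot']
    d=R0.T@(np.array(pos)-s['position'])/.025
    rv=Ro.from_matrix(R0.T@Rt).as_rotvec(degrees=True)/8
    return d.round(3),rv.round(3)
E
python3 - <<'E'
from h import *
z=np.array([[540,103],[672,92],[715,352],[583,366]],float)-[430,0]
uv=(z+.5)/6-.5+[380,190]
P=ray("top",uv,.022);print(P.round(4),np.linalg.norm(np.diff(np.r_[P,P[:1]],axis=0),axis=1).round(4),P.mean(0).round(4))
for a,b in((3,0),(2,1)):print(np.degrees(np.arctan2(*(P[b]-P[a])[[1,0]])))
# bay floor: gray blob
im=np.load("top0.npy");H=hsv(im)
# sub-pixel edges of AED: saturation-based yellow coverage
c=np.array([.4985,-.361]);c=P.mean(0)[:2]
yaw=6.3;Pm,T=frame(yaw)
g=np.r_[c,0]+Pm@[-.035,0,0]
print('grasp',g)
for zz in(.12,.0085): print(zz,cmd([g[0],g[1],zz],T))
# AED edges by line fit on 50% coverage contour of top-yellow
b=im[...,2].astype(float);gch=np.clip(im[...,1].astype(float)-b,0,230)/230
g4=cv2.resize(gch[150:275,240:355],None,fx=8,fy=8,interpolation=cv2.INTER_CUBIC)
cs=cv2.findContours((g4>.75).astype(np.uint8),0,1)[0];k=max(cs,key=cv2.contourArea)[:,0].astype(float)
k=(k+.5)/8-.5+[240,150]
W=ray("top",k,.075)[:,:2];ctr=np.array([.519,-.043]);yw=np.radians(-10.9)
L=(W-ctr)@np.array([[np.cos(yw),-np.sin(yw)],[np.sin(yw),np.cos(yw)]])
for nm,ax,sg in(('+x',0,1),('-x',0,-1),('+y',1,1),('-y',1,-1)):
    h=[.115,.105];m=(abs(L[:,ax]*sg-h[ax])<.012)&(abs(L[:,1-ax])<.08)
    f=np.polyfit(L[m,1-ax],L[m,ax],1);print(nm,m.sum(),'edge at',f[1].round(4),'slope deg',np.degrees(f[0]).round(2))
E
```

```text
[[ 0.5472 -0.3245  0.022 ]
 [ 0.5521 -0.385   0.022 ]
 [ 0.4355 -0.3961  0.022 ]
 [ 0.4295 -0.3365  0.022 ]] [0.0607 0.1171 0.0599 0.1183] [ 0.4911 -0.3605  0.022 ]
5.832889117930637
5.438041909794116
grasp [ 0.45631359 -0.36438249  0.        ]
0.12 (array([12.093, -0.983,  4.423]), array([-0.013,  0.002,  1.739]))
0.0085 (array([12.093, -0.975,  8.883]), array([-0.013,  0.002,  1.739]))
+x 488 edge at 0.1126 slope deg 0.11
-x 501 edge at -0.1144 slope deg 0.12
+y 489 edge at 0.105 slope deg -0.12
-y 494 edge at -0.1026 slope deg -0.17
```

Request:
apply_moves --steps '[{"x": 2, "y": -0.16, "z": 0.7, "az": 0.3}, {"x": 4, "y": -0.32, "z": 1.4, "az": 0.6}, {"x": 6, "y": -0.5, "z": 2.1, "az": 0.9}, {"x": 8, "y": -0.65, "z": 2.9, "az": 1.2}, {"x": 10, "y": -0.8, "z": 3.6, "az": 1.5}, {"x": 11.5, "y": -0.94, "z": 4.2, "az": 1.7}, {"x": 12.1, "y": -0.98, "z": 4.4, "az": 1.76}, {"x": 12.1, "y": -0.98, "z": 4.4, "az": 1.76}, {"x": 12.1, "y": -0.98, "z": 4.4, "az": 1.76}, {"x": 12.1, "y": -0.98, "z": 4.4, "az": 1.76}]' --fingers 85 --newtons 80

```text
invalid input
```

Run:
```python
from h import *
Pm,T=frame(6.0);g=np.array([.4911,-.3605,0])+Pm@[-.035,0,0]
print(cmd([g[0],g[1],.0085],T),arm.state()['position'],arm.state()['eef_rot'])
im=optics.camera("top");cv2.imwrite("pics/h.png",cv2.resize(im[170:290,340:460][:,:,::-1],None,fx=5,fy=5,interpolation=cv2.INTER_CUBIC))
```

```text
(array([12.095, -0.984,  8.883]), array([-0.013,  0.002,  1.777])) [ 0.18117857 -0.49208932  0.2305373 ] [[ 9.38416896e-01  3.45504459e-01 -6.30863406e-04]
 [ 3.45505034e-01 -9.38415400e-01  1.67575967e-03]
 [-1.30294990e-05 -1.79052767e-03 -9.99998397e-01]]
```

View pics/h.png

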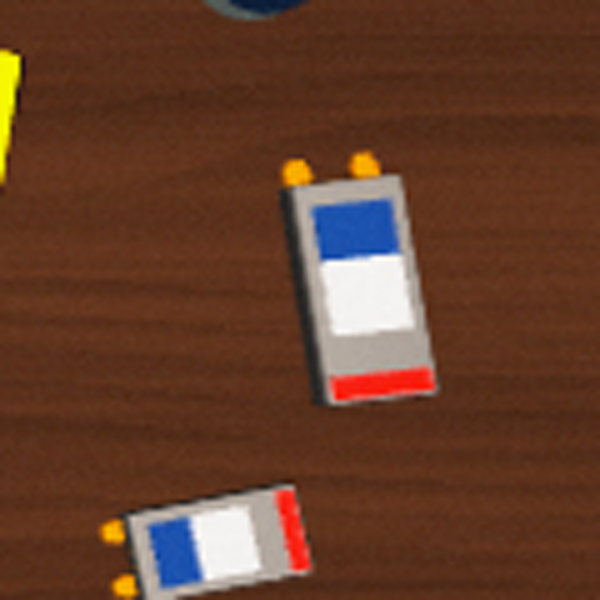

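The arm did not move: the call was refused, and the picture shows only the untouched pack and the small look-alike. I'll retry with all six fields filled in.

Request:
apply_moves --steps '[{"x": 2, "y": -0.16, "z": 0.7, "ax": 0, "ay": 0, "az": 0.3}, {"x": 4, "y": -0.32, "z": 1.4, "ax": 0, "ay": 0, "az": 0.6}, {"x": 6, "y": -0.5, "z": 2.1, "ax": 0, "ay": 0, "az": 0.9}, {"x": 8, "y": -0.65, "z": 2.9, "ax": 0, "ay": 0, "az": 1.2}, {"x": 10, "y": -0.8, "z": 3.6, "ax": 0, "ay": 0, "az": 1.5}, {"x": 11.5, "y": -0.94, "z": 4.2, "ax": 0, "ay": 0, "az": 1.7}, {"x": 12.1, "y": -0.98, "z": 4.4, "ax": 0, "ay": 0, "az": 1.76}, {"x": 12.1, "y": -0.98, "z": 4.4, "ax": 0, "ay": 0, "az": 1.76}, {"x": 12.1, "y": -0.98, "z": 4.4, "ax": 0, "ay": 0, "az": 1.76}, {"x": 12.1, "y": -0.98, "z": 4.4, "ax": 0, "ay": 0, "az": 1.76}]' --fingers 85 --newtons 80

```text
time: 1.15
position: [0.4559, -0.3657, 0.1217]
eef_rot: [[0.994, 0.106, -0.0], [0.106, -0.994, -0.0], [-0.0, 0.0, -1.0]]
contact_force: [-0.2, -0.1, 1.2]
width: 0.0854
finger_force: 0.0
```

Request:
apply_moves --steps '[{"x": 0.02, "y": -0.05, "z": 1, "ax": 0, "ay": 0, "az": 0}, {"x": 0.02, "y": -0.05, "z": 2, "ax": 0, "ay": 0, "az": 0}, {"x": 0.02, "y": -0.05, "z": 3, "ax": 0, "ay": 0, "az": 0}, {"x": 0.02, "y": -0.05, "z": 3.8, "ax": 0, "ay": 0, "az": 0}, {"x": 0.02, "y": -0.05, "z": 4.3, "ax": 0, "ay": 0, "az": 0}, {"x": 0.02, "y": -0.05, "z": 4.52, "ax": 0, "ay": 0, "az": 0}, {"x": 0.02, "y": -0.05, "z": 4.52, "ax": 0, "ay": 0, "az": 0}, {"x": 0.02, "y": -0.05, "z": 4.52, "ax": 0, "ay": 0, "az": 0}]'

```text
time: 1.95
position: [0.4576, -0.3646, 0.0093]
eef_rot: [[0.994, 0.106, 0.001], [0.106, -0.994, -0.001], [0.001, 0.001, -1.0]]
contact_force: [0.3, 0.2, -1.0]
width: 0.0849
finger_force: 0.0
```

Request:
apply_moves --steps '[{"x": 0, "y": 0, "z": 0, "ax": 0, "ay": 0, "az": 0}, {"x": 0, "y": 0, "z": 0, "ax": 0, "ay": 0, "az": 0}, {"x": 0, "y": 0, "z": 0, "ax": 0, "ay": 0, "az": 0}, {"x": 0, "y": 0, "z": 0, "ax": 0, "ay": 0, "az": 0}, {"x": 0, "y": 0, "z": 0, "ax": 0, "ay": 0, "az": 0}, {"x": 0, "y": 0, "z": 0, "ax": 0, "ay": 0, "az": 0}, {"x": 0, "y": 0, "z": 0, "ax": 0, "ay": 0, "az": 0}, {"x": 0, "y": 0, "z": 0, "ax": 0, "ay": 0, "az": 0}]' --fingers 50 --newtons 80

```text
time: 2.75
position: [0.4581, -0.3648, 0.0101]
eef_rot: [[0.994, 0.107, 0.002], [0.107, -0.994, -0.002], [0.002, 0.003, -1.0]]
contact_force: [-1.1, 0.8, 5.9]
width: 0.0591
finger_force: 85.6
```

Request:
apply_moves --steps '[{"x": 0, "y": 0, "z": -0.4, "ax": 0, "ay": 0, "az": 0}, {"x": 0, "y": 0, "z": -1.2, "ax": 0, "ay": 0, "az": 0}, {"x": 0, "y": 0, "z": -2.4, "ax": 0, "ay": 0, "az": 0}, {"x": 0, "y": 0, "z": -3.6, "ax": 0, "ay": 0, "az": 0}, {"x": 0, "y": 0, "z": -4.8, "ax": 0, "ay": 0, "az": 0}, {"x": 0, "y": 0, "z": -5.6, "ax": 0, "ay": 0, "az": 0}, {"x": 0, "y": 0, "z": -6, "ax": 0, "ay": 0, "az": 0}, {"x": 0, "y": 0, "z": -6, "ax": 0, "ay": 0, "az": 0}, {"x": 0, "y": 0, "z": -6, "ax": 0, "ay": 0, "az": 0}]'

```text
time: 3.65
position: [0.4566, -0.3633, 0.1574]
eef_rot: [[0.994, 0.107, -0.001], [0.107, -0.994, 0.001], [-0.001, -0.001, -1.0]]
contact_force: [-0.3, 0.1, -3.5]
width: 0.059
finger_force: 86.6
```

```bash
cat >> h.py <<'E'
A=np.array([.518,-.042,0]);YA=-11.
# grip: pack origin in tool frame
G=np.array([.033,0,.010])   # pack origin relative to TCP, tool axes (z down)
def tgt(tip,pitch,yaw=YA): # tip=(x,y,z) of ear-tip midpoint bottom, aed frame
    Pm,T=frame(yaw,pitch); Am,_=frame(YA)
    w=A+Am@np.array(tip)
    org=w-Pm@np.array([.074,0,0])
    return org-T@G,T
def now(): # estimated tip(bottom) and tail in aed frame
    s=arm.state();T=s['eef_rot'];P=T@np.diag([1,-1,-1.]);Am,_=frame(YA)
    o=s['position']+T@G
    return Am.T@(o+P@[.074,0,0]-A),Am.T@(o+P@[-.060,0,0]-A)
E
python3 - <<'E'
from h import *
s=arm.state();print(s['position'],s['width'],s['finger_force'],s['contact_force'])
P0=np.array([.4911,-.3605,0]);T=np.array([[.994,.107,.002],[.107,-.994,-.002],[.002,.003,-1]])
print('G est',T.T@(P0-[.4581,-.3648,.0101]))
p,T=tgt([.060,0,.10],10);print(p,cmd(p,T))
E
```

```text
[ 0.45659361 -0.36331382  0.15740201] 0.05903072037853933 86.5776801109314 [-0.32439637  0.11396641 -3.52285316]
G est [ 0.0332419 -0.0007735  0.0101574]
[ 0.4751638  -0.03367349  0.12842843] (array([  2.15 , -13.029,   1.172]), array([ 0.18 , -1.231,  2.138]))
```

Request:
apply_moves --steps '[{"x": 0.2, "y": -1, "z": 0, "ax": 0, "ay": 0, "az": 0.2}, {"x": 0.5, "y": -2.5, "z": 0, "ax": 0, "ay": 0, "az": 0.4}, {"x": 0.7, "y": -4, "z": 0, "ax": 0, "ay": 0, "az": 0.7}, {"x": 1, "y": -5.5, "z": 0, "ax": 0, "ay": 0, "az": 1}, {"x": 1.2, "y": -7, "z": 0, "ax": 0, "ay": 0, "az": 1.3}, {"x": 1.5, "y": -8.5, "z": 0, "ax": 0, "ay": -0.2, "az": 1.6}, {"x": 1.7, "y": -10, "z": 0, "ax": 0.05, "ay": -0.4, "az": 1.9}, {"x": 1.9, "y": -11.5, "z": 0, "ax": 0.1, "ay": -0.7, "az": 2.1}, {"x": 2.1, "y": -12.6, "z": 0.2, "ax": 0.15, "ay": -1, "az": 2.14}, {"x": 2.15, "y": -13.03, "z": 0.4, "ax": 0.18, "ay": -1.23, "az": 2.14}, {"x": 2.15, "y": -13.03, "z": 0.4, "ax": 0.18, "ay": -1.23, "az": 2.14}, {"x": 2.15, "y": -13.03, "z": 0.4, "ax": 0.18, "ay": -1.23, "az": 2.14}]'

```text
time: 4.85
position: [0.4711, -0.0624, 0.1473]
eef_rot: [[0.974, -0.155, -0.168], [-0.148, -0.987, 0.055], [-0.174, -0.029, -0.984]]
contact_force: [0.2, -0.5, -2.9]
width: 0.0593
finger_force: 86.7
```

Run:
```python
from h import *
s=arm.state();print(s['position'],s['width'],s['contact_force'],now())
o=[]
for n,(r0,r1,c0,c1) in(("top",(150,280,235,365)),("scene",(110,240,150,280))):
    im=optics.camera(n);np.save(n+"1.npy",im);o.append(cv2.resize(im[r0:r1,c0:c1][:,:,::-1],(400,400),interpolation=cv2.INTER_CUBIC))
    H=hsv(im);h,sa,v=[H[...,k].astype(int) for k in range(3)]
    m=(h>=8)&(h<22)&(sa>180)&(v>150);mm=np.zeros_like(m);mm[r0:r1,c0:c1]=m[r0:r1,c0:c1]
    for a,c,b in blobs(mm,5):print(n,a,c)
    P,T=s['eef_rot']@np.diag([1,-1,-1.]),s['eef_rot'];og=s['position']+T@G
    print('pred ears',proj(n,[og+P@[.067,y,.004] for y in(.019,-.019)]).round(1).tolist())
cv2.imwrite("pics/hov.png",np.hstack(o))
```

```text
[ 0.47111082 -0.06236716  0.14733881] 0.059333254603164465 [ 0.18283721 -0.46397902 -2.86397182] (array([ 0.06137737, -0.02435366,  0.11884637]), array([-0.07045837, -0.02981626,  0.14220225]))
top 15 [305.1 191.9]
top 5 [319.6 194.6]
pred ears [[305.6, 193.1], [320.9, 195.5]]
scene 10 [187.2 141. ]
scene 9 [186. 146.]
scene 16 [200.9 167.9]
scene 13 [211.5 171.2]
pred ears [[212.0, 171.3], [201.2, 168.5]]
```

View pics/hov.png

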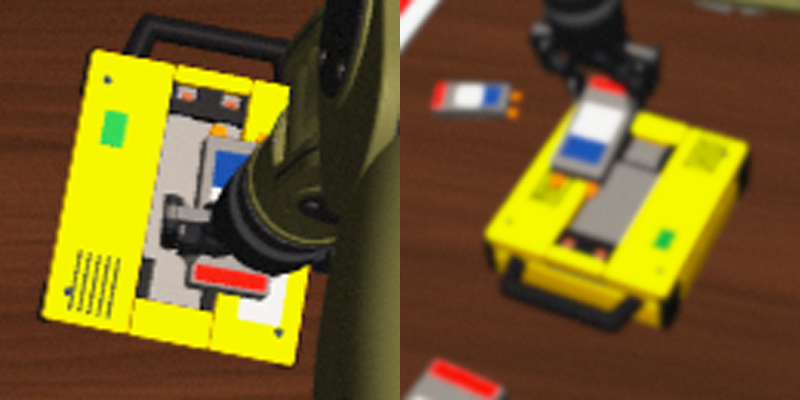

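The left half (top view) and right half (scene view) show the pack held nose-down above the bay, still about 24 mm to the -y side. The ears match their predicted pixels within about 1 px. I'll finish the approach.

Run:
```python
from h import *
for t in([.060,0,.09],[.060,0,.065]):
    p,T=tgt(t,10);print(p,cmd(p,T))
```

```text
[ 0.4751638  -0.03367349  0.11842843] (array([ 0.188, -1.13 ,  1.208]), array([-0.164, -0.002,  0.289]))
[ 0.4751638  -0.03367349  0.09342843] (array([ 0.361, -1.1  ,  2.193]), array([-0.164, -0.002,  0.289]))
```

Request:
apply_moves --steps '[{"x": 0.1, "y": -0.5, "z": 0.2, "ax": -0.08, "ay": 0, "az": 0.15}, {"x": 0.15, "y": -1, "z": 0.6, "ax": -0.16, "ay": 0, "az": 0.29}, {"x": 0.19, "y": -1.13, "z": 1, "ax": -0.16, "ay": 0, "az": 0.29}, {"x": 0.19, "y": -1.13, "z": 1.2, "ax": -0.16, "ay": 0, "az": 0.29}, {"x": 0.19, "y": -1.13, "z": 1.2, "ax": -0.16, "ay": 0, "az": 0.29}, {"x": 0.19, "y": -1.13, "z": 1.2, "ax": -0.16, "ay": 0, "az": 0.29}, {"x": 0.19, "y": -1.13, "z": 1.2, "ax": -0.16, "ay": 0, "az": 0.29}]'

```text
time: 5.65
position: [0.4718, -0.0603, 0.1191]
eef_rot: [[0.974, -0.153, -0.167], [-0.145, -0.988, 0.057], [-0.173, -0.031, -0.984]]
contact_force: [-0.6, 1.2, -2.9]
width: 0.0593
finger_force: 86.7
```

Run:
```python
from h import *
s=arm.state();print(s['width'],s['contact_force'],now())
p,T=tgt([.060,0,.065],10);print(cmd(p,T))
o=[]
for n,(r0,r1,c0,c1) in(("top",(150,280,235,365)),("scene",(110,240,150,280))):
    im=optics.camera(n);np.save(n+"2.npy",im);o.append(cv2.resize(im[r0:r1,c0:c1][:,:,::-1],(400,400),interpolation=cv2.INTER_CUBIC))
    H=hsv(im);h,sa,v=[H[...,k].astype(int) for k in range(3)]
    m=(h>=8)&(h<22)&(sa>180)&(v>150);mm=np.zeros_like(m);mm[r0:r1,c0:c1]=m[r0:r1,c0:c1]
    for a,c,b in blobs(mm,5):print(n,a,c)
    P,T=s['eef_rot']@np.diag([1,-1,-1.]),s['eef_rot'];og=s['position']+T@G
    print('pred ears',proj(n,[og+P@[.067,y,.004] for y in(.019,-.019)]).round(1).tolist())
cv2.imwrite("pics/hov2.png",np.hstack(o))
```

```text
0.059321071353151116 [-0.58373582  1.24339416 -2.88200484] (array([ 0.06163613, -0.02192034,  0.09066669]), array([-0.07020574, -0.02776861,  0.11389424]))
(array([ 0.156, -1.042,  1.047]), array([-0.174,  0.003,  0.313]))
top 14 [303.1 193.4]
top 7 [316.3 196. ]
pred ears [[303.0, 194.4], [317.8, 196.7]]
scene 9 [187. 141.]
scene 9 [186. 146.]
scene 15 [202.5 173.5]
scene 16 [212.5 177. ]
pred ears [[213.3, 177.4], [202.7, 174.6]]
```

View pics/hov2.png

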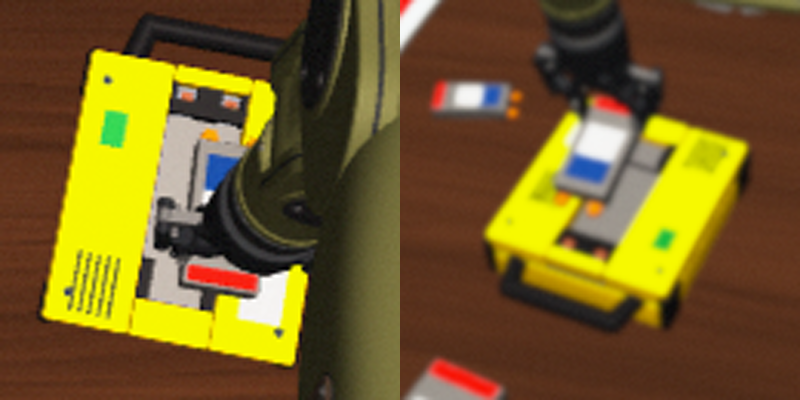

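Again the lateral part was not made, with the ears at (210,135) in the top half; z was reached. A joint limit is likely, so I'll check the joints.

Run:
```python
from h import *
s=arm.state();print(s['qpos'].round(1),s['qd'].round(2),s['joint_efforts'].round(1))
```

```text
[ -8.5  21.9 -16.3  61.8   1.8 179.9] [-0.01  0.03 -0.13 -0.04 -0.05 -0.04] [ -0.  -44.4  22.    1.7   0.1  -0. ]
```

Joint 6 is at its 180° limit, so this side of the grasp cannot reach the trainer's yaw. I'll put the pack back and regrasp it with a half turn.

Run:
```python
from h import *
_,T=frame(6.1)
for p in([.4581,-.3648,.15],[.4581,-.3648,.012]):print(cmd(p,T))
```

```text
(array([ 1.016, 12.073, -1.819]), array([-0.386,  1.21 , -1.836]))
(array([ 1.972, 12.247,  3.615]), array([-0.386,  1.21 , -1.836]))
```

Request:
apply_moves --steps '[{"x": 0, "y": 0.3, "z": -1, "ax": 0, "ay": 0.1, "az": 0}, {"x": 0.1, "y": 1, "z": -1.82, "ax": 0, "ay": 0.4, "az": 0}, {"x": 0.2, "y": 2.2, "z": -1.82, "ax": -0.1, "ay": 0.8, "az": -0.4}, {"x": 0.3, "y": 3.7, "z": -1.82, "ax": -0.2, "ay": 1.1, "az": -0.8}, {"x": 0.4, "y": 5.2, "z": -1.82, "ax": -0.3, "ay": 1.21, "az": -1.2}, {"x": 0.6, "y": 6.7, "z": -1.82, "ax": -0.39, "ay": 1.21, "az": -1.5}, {"x": 0.7, "y": 8.2, "z": -1.82, "ax": -0.39, "ay": 1.21, "az": -1.7}, {"x": 0.9, "y": 9.7, "z": -1.82, "ax": -0.39, "ay": 1.21, "az": -1.84}, {"x": 1, "y": 11.2, "z": -1.82, "ax": -0.39, "ay": 1.21, "az": -1.84}, {"x": 1.02, "y": 12.07, "z": -1.82, "ax": -0.39, "ay": 1.21, "az": -1.84}, {"x": 1.02, "y": 12.07, "z": -1.82, "ax": -0.39, "ay": 1.21, "az": -1.84}, {"x": 1.02, "y": 12.07, "z": -1.82, "ax": -0.39, "ay": 1.21, "az": -1.84}]'

```text
time: 6.95
position: [0.4574, -0.3648, 0.1495]
eef_rot: [[0.994, 0.106, -0.001], [0.106, -0.994, 0.001], [-0.001, -0.001, -1.0]]
contact_force: [-0.4, 1.3, -2.8]
width: 0.0592
finger_force: 87.2
```

Run:
```python
from h import *
_,T=frame(6.1)
for p in([.4581,-.3648,.012],):print(cmd(p,T))
```

```text
(array([0.032, 0.007, 5.501]), array([-0.005,  0.008, -0.003]))
```

Request:
apply_moves --steps '[{"x": 0, "y": 0, "z": 1, "ax": 0, "ay": 0, "az": 0}, {"x": 0, "y": 0, "z": 2.2, "ax": 0, "ay": 0, "az": 0}, {"x": 0, "y": 0, "z": 3.4, "ax": 0, "ay": 0, "az": 0}, {"x": 0, "y": 0, "z": 4.4, "ax": 0, "ay": 0, "az": 0}, {"x": 0, "y": 0, "z": 5, "ax": 0, "ay": 0, "az": 0}, {"x": 0, "y": 0, "z": 5.35, "ax": 0, "ay": 0, "az": 0}, {"x": 0, "y": 0, "z": 5.5, "ax": 0, "ay": 0, "az": 0}, {"x": 0, "y": 0, "z": 5.55, "ax": 0, "ay": 0, "az": 0}, {"x": 0, "y": 0, "z": 5.55, "ax": 0, "ay": 0, "az": 0}]'

```text
time: 7.85
position: [0.4584, -0.365, 0.0117]
eef_rot: [[0.994, 0.107, 0.0], [0.107, -0.994, -0.001], [0.0, 0.001, -1.0]]
contact_force: [0.5, 0.2, -2.6]
width: 0.0592
finger_force: 87.2
```

Request:
apply_moves --steps '[{"x": 0, "y": 0, "z": 0, "ax": 0, "ay": 0, "az": 0}, {"x": 0, "y": 0, "z": 0, "ax": 0, "ay": 0, "az": 0}, {"x": 0, "y": 0, "z": 0, "ax": 0, "ay": 0, "az": 0}, {"x": 0, "y": 0, "z": 0, "ax": 0, "ay": 0, "az": 0}, {"x": 0, "y": 0, "z": -1, "ax": 0, "ay": 0, "az": 0}, {"x": 0, "y": 0, "z": -2.5, "ax": 0, "ay": 0, "az": 0}, {"x": 0, "y": 0, "z": -4, "ax": 0, "ay": 0, "az": 0}, {"x": 0, "y": 0, "z": -4, "ax": 0, "ay": 0, "az": 1}, {"x": 0, "y": 0, "z": -4, "ax": 0, "ay": 0, "az": 2}, {"x": 0, "y": 0, "z": -4, "ax": 0, "ay": 0, "az": 3}, {"x": 0, "y": 0, "z": -4, "ax": 0, "ay": 0, "az": 4}, {"x": 0, "y": 0, "z": -4, "ax": 0, "ay": 0, "az": 5}]' --fingers 85

```text
time: 9.05
position: [0.4578, -0.3648, 0.1111]
eef_rot: [[0.827, -0.562, -0.001], [-0.562, -0.827, -0.001], [-0.0, 0.001, -1.0]]
contact_force: [-0.6, 0.1, 0.5]
width: 0.0852
finger_force: 0.0
```

Positive az drives joint 6 toward its limit, so I'll turn the other way.

Request:
apply_moves --steps '[{"x": 0, "y": 0, "z": 0, "ax": 0, "ay": 0, "az": -1}, {"x": 0, "y": 0, "z": 0, "ax": 0, "ay": 0, "az": -2}, {"x": 0, "y": 0, "z": 0, "ax": 0, "ay": 0, "az": -3}, {"x": 0, "y": 0, "z": 0, "ax": 0, "ay": 0, "az": -4}, {"x": 0, "y": 0, "z": 0, "ax": 0, "ay": 0, "az": -5}, {"x": 0, "y": 0, "z": 0, "ax": 0, "ay": 0, "az": -6}, {"x": 0, "y": 0, "z": 0, "ax": 0, "ay": 0, "az": -7}, {"x": 0, "y": 0, "z": 0, "ax": 0, "ay": 0, "az": -8}, {"x": 0, "y": 0, "z": 0, "ax": 0, "ay": 0, "az": -9}, {"x": 0, "y": 0, "z": 0, "ax": 0, "ay": 0, "az": -10}, {"x": 0, "y": 0, "z": 0, "ax": 0, "ay": 0, "az": -11}, {"x": 0, "y": 0, "z": 0, "ax": 0, "ay": 0, "az": -12}]'

```text
time: 10.25
position: [0.4578, -0.3648, 0.111]
eef_rot: [[0.462, 0.887, -0.001], [0.887, -0.462, -0.001], [-0.001, -0.0, -1.0]]
contact_force: [0.7, 0.1, 0.3]
width: 0.0854
finger_force: 0.0
```

Request:
apply_moves --steps '[{"x": 0, "y": 0, "z": 0, "ax": 0, "ay": 0, "az": -1}, {"x": 0, "y": 0, "z": 0, "ax": 0, "ay": 0, "az": -2}, {"x": 0, "y": 0, "z": 0, "ax": 0, "ay": 0, "az": -3}, {"x": 0, "y": 0, "z": 0, "ax": 0, "ay": 0, "az": -4}, {"x": 0, "y": 0, "z": 0, "ax": 0, "ay": 0, "az": -5}, {"x": 0, "y": 0, "z": 0, "ax": 0, "ay": 0, "az": -6}, {"x": 0, "y": 0, "z": 0, "ax": 0, "ay": 0, "az": -7}, {"x": 0, "y": 0, "z": 0, "ax": 0, "ay": 0, "az": -8}, {"x": 0, "y": 0, "z": 0, "ax": 0, "ay": 0, "az": -9}, {"x": 0, "y": 0, "z": 0, "ax": 0, "ay": 0, "az": -10}, {"x": 0, "y": 0, "z": 0, "ax": 0, "ay": 0, "az": -11}, {"x": 0, "y": 0, "z": 0, "ax": 0, "ay": 0, "az": -12}]'

```text
time: 11.45
position: [0.4578, -0.3648, 0.111]
eef_rot: [[-0.93, 0.367, -0.001], [0.367, 0.93, -0.0], [0.0, -0.001, -1.0]]
contact_force: [-0.5, 0.6, -0.6]
width: 0.0849
finger_force: 0.0
```

```bash
cat >> h.py <<'E'
_f=frame
def frame(yaw,pitch=0):
    P,_=_f(yaw,pitch); return P,P@np.diag([-1,1,-1.])
G=np.array([-.033,0,.010])
def now():
    s=arm.state();T=s['eef_rot'];P=T@np.diag([-1,1,-1.]);Am=_f(YA)[0]
    o=s['position']+T@G
    return Am.T@(o+P@[.074,0,0]-A),Am.T@(o+P@[-.060,0,0]-A)
E
python3 - <<'E'
from h import *
s=arm.state();print(s['qpos'].round(1),s['position'],s['eef_rot'].round(3).tolist())
_,T=frame(6.1)
print(cmd([.4583,-.3649,.0090],T))
E
```

```text
[-38.5  24.9 -11.5  53.6  -0.  -17. ] [ 0.45780965 -0.36477748  0.11102238] [[-0.93, 0.367, -0.001], [0.367, 0.93, -0.0], [0.0, -0.001, -1.0]]
(array([-0.022,  0.005,  4.081]), array([-0.004, -0.005, -3.455]))
```

Request:
apply_moves --steps '[{"x": -0.02, "y": 0, "z": 0, "ax": 0, "ay": 0, "az": -1}, {"x": -0.02, "y": 0, "z": 0, "ax": 0, "ay": 0, "az": -2}, {"x": -0.02, "y": 0, "z": 0.6, "ax": 0, "ay": 0, "az": -3}, {"x": -0.02, "y": 0, "z": 1.5, "ax": 0, "ay": 0, "az": -3.46}, {"x": -0.02, "y": 0, "z": 2.5, "ax": 0, "ay": 0, "az": -3.46}, {"x": -0.02, "y": 0, "z": 3.4, "ax": 0, "ay": 0, "az": -3.46}, {"x": -0.02, "y": 0, "z": 3.9, "ax": 0, "ay": 0, "az": -3.46}, {"x": -0.02, "y": 0, "z": 4.08, "ax": 0, "ay": 0, "az": -3.46}, {"x": -0.02, "y": 0, "z": 4.08, "ax": 0, "ay": 0, "az": -3.46}]'

```text
time: 12.35
position: [0.4581, -0.3649, 0.0087]
eef_rot: [[-0.995, -0.101, -0.001], [-0.101, 0.995, -0.0], [0.001, 0.0, -1.0]]
contact_force: [0.2, 0.0, 0.2]
width: 0.0849
finger_force: 0.0
```

Request:
apply_moves --steps '[{"x": 0, "y": 0, "z": 0, "ax": 0, "ay": 0, "az": 0}, {"x": 0, "y": 0, "z": 0, "ax": 0, "ay": 0, "az": 0}, {"x": 0, "y": 0, "z": 0, "ax": 0, "ay": 0, "az": 0}, {"x": 0, "y": 0, "z": 0, "ax": 0, "ay": 0, "az": 0}, {"x": 0, "y": 0, "z": 0, "ax": 0, "ay": 0, "az": 0}, {"x": 0, "y": 0, "z": 0, "ax": 0, "ay": 0, "az": 0}, {"x": 0, "y": 0, "z": -1, "ax": 0, "ay": 0, "az": 0}, {"x": 0, "y": 0, "z": -2.5, "ax": 0, "ay": 0, "az": 0}, {"x": 0, "y": 0, "z": -4, "ax": 0, "ay": 0, "az": 0}, {"x": 0, "y": 0, "z": -5.5, "ax": 0, "ay": 0, "az": 0}, {"x": 0, "y": 0, "z": -6, "ax": 0, "ay": 0, "az": 0}, {"x": 0, "y": 0, "z": -6, "ax": 0, "ay": 0, "az": 0}]' --fingers 50 --newtons 80

```text
time: 13.55
position: [0.4597, -0.366, 0.1612]
eef_rot: [[-0.995, -0.101, 0.003], [-0.101, 0.995, -0.004], [-0.003, -0.004, -1.0]]
contact_force: [-0.0, 0.7, -2.6]
width: 0.0591
finger_force: 87.1
```

Run:
```python
from h import *
s=arm.state();print(s['qpos'].round(1),s['position'],s['eef_rot'].round(3).tolist())
p,T=tgt([.060,0,.09],10);print(p,cmd(p,T))
```

```text
[-38.5  22.8  -6.8  60.1  -0.1 -44.3] [ 0.45966793 -0.36596429  0.16124566] [[-0.995, -0.101, 0.003], [-0.101, 0.995, -0.004], [-0.003, -0.004, -1.0]]
[ 0.4751638  -0.03367349  0.11842843] (array([-1.959, 13.167,  1.665]), array([-0.209,  1.265,  2.094]))
```

Request:
apply_moves --steps '[{"x": -0.1, "y": 0.7, "z": 0, "ax": 0, "ay": 0, "az": 0.2}, {"x": -0.3, "y": 2, "z": 0, "ax": 0, "ay": 0, "az": 0.4}, {"x": -0.5, "y": 3.5, "z": 0, "ax": 0, "ay": 0, "az": 0.7}, {"x": -0.8, "y": 5, "z": 0, "ax": 0, "ay": 0, "az": 1}, {"x": -1, "y": 6.5, "z": 0, "ax": 0, "ay": 0, "az": 1.3}, {"x": -1.2, "y": 8, "z": 0, "ax": 0, "ay": 0.2, "az": 1.6}, {"x": -1.4, "y": 9.5, "z": 0, "ax": -0.05, "ay": 0.5, "az": 1.9}, {"x": -1.6, "y": 11, "z": 0, "ax": -0.1, "ay": 0.8, "az": 2.09}, {"x": -1.8, "y": 12.3, "z": 0.2, "ax": -0.15, "ay": 1.1, "az": 2.09}, {"x": -1.96, "y": 13.17, "z": 0.8, "ax": -0.21, "ay": 1.26, "az": 2.09}, {"x": -1.96, "y": 13.17, "z": 1.2, "ax": -0.21, "ay": 1.26, "az": 2.09}, {"x": -1.96, "y": 13.17, "z": 1.2, "ax": -0.21, "ay": 1.26, "az": 2.09}]'

```text
time: 14.75
position: [0.4712, -0.0321, 0.1257]
eef_rot: [[-0.965, 0.189, -0.18], [0.186, 0.982, 0.036], [0.184, 0.001, -0.983]]
contact_force: [-0.4, -0.6, -3.1]
width: 0.059
finger_force: 87.1
```

```bash
cat > look.py <<'E'
from h import *
import sys
s=arm.state();print(s['width'],s['contact_force'].round(1),s['qpos'].round(0),[x.round(4) for x in now()])
o=[];T=s['eef_rot'];P=T@np.diag([-1,1,-1.]);og=s['position']+T@G
for n,(r0,r1,c0,c1) in(("top",(150,280,235,365)),("scene",(110,240,150,280))):
    im=optics.camera(n);o.append(cv2.resize(im[r0:r1,c0:c1][:,:,::-1],(400,400),interpolation=cv2.INTER_CUBIC))
    H=hsv(im);h,sa,v=[H[...,k].astype(int) for k in range(3)]
    m=(h>=8)&(h<22)&(sa>180)&(v>150);mm=np.zeros_like(m);mm[r0:r1,c0:c1]=m[r0:r1,c0:c1]
    print(n,[(int(a),c.tolist()) for a,c,b in blobs(mm,5)],'pred',proj(n,[og+P@[.067,y,.004] for y in(.019,-.019)]).round(1).tolist())
cv2.imwrite(sys.argv[1],np.hstack(o))
E
python3 look.py pics/a.png
python3 - <<'E'
from h import *
for t in([.060,0,.07],[.060,0,.058],[.066,0,.0575]):
    p,T=tgt(t,10);print(cmd(p,T))
E
```

```text
0.05900610928664313 [-0.4 -0.6 -3.1] [ -5.  22. -16.  63.   1.   6.] [array([0.0556, 0.001 , 0.0962]), array([-0.0762,  0.0007,  0.1208])]
top [(12, [293.2, 194.1])] pred [[293.8, 194.5], [308.7, 197.3]]
scene [(10, [187.2, 141.0]), (9, [186.0, 146.0]), (14, [209.6, 173.6]), (14, [220.3, 176.5])] pred [[220.5, 177.3], [209.9, 173.9]]
(array([-0.32 , -0.008,  1.133]), array([ 0.014, -0.046,  0.001]))
(array([-0.406, -0.009,  1.605]), array([ 0.014, -0.046,  0.001]))
(array([-0.646, -0.009,  1.582]), array([ 0.014, -0.046,  0.001]))
```

View pics/a.png

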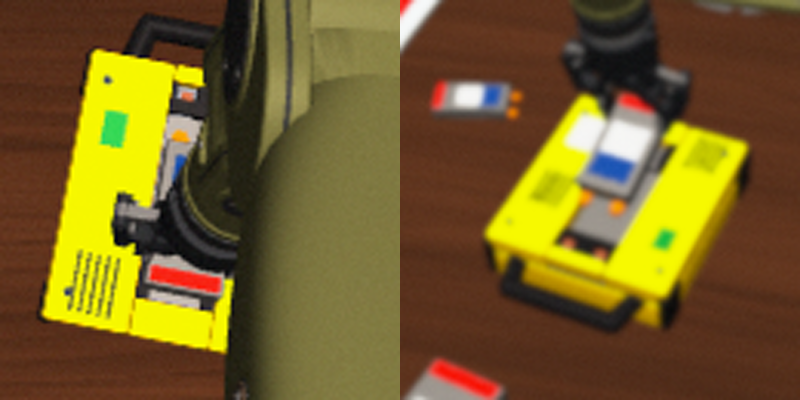

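The top half shows the left ear at (180,135), in line with its copper clip at (185,95). The scene half shows both ears at (585,198) and (617,206) above the bay, agreeing with prediction to 1 px. Now I'll lower the ears.

Request:
apply_moves --steps '[{"x": -0.32, "y": -0.01, "z": 0.4, "ax": 0, "ay": -0.05, "az": 0}, {"x": -0.32, "y": -0.01, "z": 0.8, "ax": 0, "ay": -0.05, "az": 0}, {"x": -0.35, "y": -0.01, "z": 1.1, "ax": 0, "ay": -0.05, "az": 0}, {"x": -0.38, "y": -0.01, "z": 1.3, "ax": 0, "ay": -0.05, "az": 0}, {"x": -0.4, "y": -0.01, "z": 1.45, "ax": 0, "ay": -0.05, "az": 0}, {"x": -0.4, "y": -0.01, "z": 1.55, "ax": 0, "ay": -0.05, "az": 0}, {"x": -0.4, "y": -0.01, "z": 1.55, "ax": 0, "ay": -0.05, "az": 0}, {"x": -0.4, "y": -0.01, "z": 1.55, "ax": 0, "ay": -0.05, "az": 0}]'

```text
time: 15.65
position: [0.4765, -0.0335, 0.0888]
eef_rot: [[-0.967, 0.19, -0.167], [0.187, 0.982, 0.034], [0.171, 0.002, -0.985]]
contact_force: [-0.9, -3.3, -3.9]
width: 0.0592
finger_force: 87.0
```

Run:
```python
from h import *
s=arm.state();print(s['contact_force'].round(1),s['torque'].round(2),s['finger_force'],[x.round(4) for x in now()])
for t in([.070,0,.0575],[.080,0,.0575]):
    p,T=tgt(t,10);print(cmd(p,T))
```

```text
[-0.9 -3.3 -3.9] [-0.67 -0.04  0.03] 87.03030824661255 [array([0.0613, 0.0005, 0.0607]), array([-0.0707,  0.0004,  0.0836])]
(array([-0.365, -0.015,  0.055]), array([0.011, 0.022, 0.006]))
(array([-0.759, -0.015, -0.013]), array([0.011, 0.022, 0.006]))
```

A force of 3.3 N in -y hints at contact with the +y bay wall, so I'll shift 1 mm to -y while pushing forward gently.

Request:
apply_moves --steps '[{"x": -0.05, "y": -0.03, "z": 0.02, "ax": 0, "ay": 0, "az": 0}, {"x": -0.12, "y": -0.05, "z": 0.05, "ax": 0, "ay": 0.02, "az": 0}, {"x": -0.2, "y": -0.05, "z": 0.06, "ax": 0, "ay": 0.02, "az": 0}, {"x": -0.28, "y": -0.05, "z": 0.06, "ax": 0, "ay": 0.02, "az": 0}, {"x": -0.36, "y": -0.05, "z": 0.06, "ax": 0, "ay": 0.02, "az": 0}, {"x": -0.36, "y": -0.05, "z": 0.06, "ax": 0, "ay": 0.02, "az": 0}, {"x": -0.36, "y": -0.05, "z": 0.06, "ax": 0, "ay": 0.02, "az": 0}]'

```text
time: 16.35
position: [0.4848, -0.0359, 0.0858]
eef_rot: [[-0.967, 0.19, -0.17], [0.187, 0.982, 0.036], [0.173, 0.003, -0.985]]
contact_force: [0.7, -0.7, -3.1]
width: 0.0589
finger_force: 87.2
```

```bash
python3 look.py pics/b.png
python3 - <<'E'
from h import *
print(arm.state()['torque'].round(2))
for t in([.076,0,.0575],[.084,0,.0575]):
    p,T=tgt(t,10);print(cmd(p,T))
E
```

```text
0.05892687255125177 [ 0.7 -0.7 -3.1] [ -5.  25. -18.  58.   1.   6.] [array([ 0.0699, -0.0002,  0.0574]), array([-0.0621, -0.0003,  0.0806])]
top [(12, [292.8, 190.8])] pred [[293.3, 191.3], [307.6, 194.0]]
scene [(8, [187.1, 141.1]), (10, [186.2, 146.0]), (11, [208.6, 184.1]), (12, [219.3, 187.1])] pred [[219.0, 188.0], [208.6, 184.7]]
[-0.02 -0.18 -0.04]
(array([-0.244,  0.015, -0.047]), array([0.019, 0.001, 0.008]))
(array([-0.559,  0.015, -0.102]), array([0.019, 0.001, 0.008]))
```

View pics/b.png

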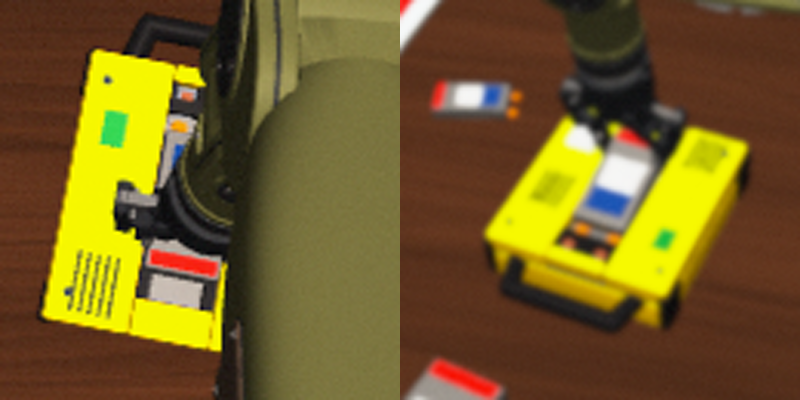

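The pack is in the bay with the ears at (582,230) and (612,240) in the scene half, directly behind the clips. There is no side load. Next I'll push the ears in.

Request:
apply_moves --steps '[{"x": -0.1, "y": 0.01, "z": -0.02, "ax": 0, "ay": 0, "az": 0}, {"x": -0.2, "y": 0.01, "z": -0.03, "ax": 0, "ay": 0, "az": 0}, {"x": -0.3, "y": 0.01, "z": -0.05, "ax": 0, "ay": 0, "az": 0}, {"x": -0.38, "y": 0.01, "z": -0.06, "ax": 0, "ay": 0, "az": 0}, {"x": -0.46, "y": 0.01, "z": -0.07, "ax": 0, "ay": 0, "az": 0}, {"x": -0.46, "y": 0.01, "z": -0.07, "ax": 0, "ay": 0, "az": 0}, {"x": -0.46, "y": 0.01, "z": -0.07, "ax": 0, "ay": 0, "az": 0}]'

```text
time: 17.15
position: [0.4954, -0.0378, 0.0854]
eef_rot: [[-0.967, 0.19, -0.171], [0.187, 0.982, 0.036], [0.175, 0.003, -0.985]]
contact_force: [-2.9, 0.9, -1.6]
width: 0.0592
finger_force: 87.2
```

Run:
```python
from h import *
s=arm.state();print(s['contact_force'].round(1),s['torque'].round(2),s['finger_force'],[x.round(4) for x in now()])
for t,p in(([.084,0,.0575],10),([.086,0,.056],9),([.087,0,.0555],6)):
    p,T=tgt(t,p);print(cmd(p,T))
```

```text
[-2.9  0.9 -1.6] [0.16 0.53 0.05] 87.22867369651794 [array([ 0.0806, -0.0001,  0.0568]), array([-0.0513, -0.0002,  0.0803])]
(array([-0.128,  0.008, -0.044]), array([ 0.018, -0.01 ,  0.007]))
(array([-0.211,  0.007,  0.076]), array([ 0.018, -0.135,  0.007]))
(array([-0.243,  0.007,  0.313]), array([ 0.019, -0.51 ,  0.007]))
```

Resistance is about 3 N and the ears are about 6 mm in with the tail raised. I'll push further against the springs, then rotate the tail down.

Request:
apply_moves --steps '[{"x": -0.08, "y": 0, "z": 0, "ax": 0, "ay": 0, "az": 0}, {"x": -0.16, "y": 0, "z": 0.03, "ax": 0.01, "ay": -0.07, "az": 0}, {"x": -0.21, "y": 0, "z": 0.08, "ax": 0.01, "ay": -0.14, "az": 0}, {"x": -0.23, "y": 0, "z": 0.16, "ax": 0.01, "ay": -0.26, "az": 0}, {"x": -0.24, "y": 0, "z": 0.24, "ax": 0.01, "ay": -0.38, "az": 0}, {"x": -0.24, "y": 0, "z": 0.31, "ax": 0.02, "ay": -0.51, "az": 0}, {"x": -0.24, "y": 0, "z": 0.31, "ax": 0.02, "ay": -0.51, "az": 0}, {"x": -0.24, "y": 0, "z": 0.31, "ax": 0.02, "ay": -0.51, "az": 0}]'

```text
time: 17.95
position: [0.4974, -0.0382, 0.0765]
eef_rot: [[-0.976, 0.19, -0.107], [0.189, 0.982, 0.021], [0.109, -0.0, -0.994]]
contact_force: [-7.3, 1.3, 1.0]
width: 0.0591
finger_force: 87.4
```

Run:
```python
from h import *
s=arm.state();print(s['contact_force'].round(1),s['torque'].round(2),s['finger_force'],s['position'],[x.round(4) for x in now()])
for t,p in(([.087,0,.0555],6),([.0865,0,.0555],4),([.0865,0,.0555],3)):
    p,T=tgt(t,p);print(cmd(p,T))
```

```text
[-7.3  1.3  1. ] [ 0.36  1.46 -0.01] 87.43995666503906 [ 0.49736995 -0.03817458  0.07653967] [array([ 0.0843, -0.0001,  0.055 ]), array([-0.0489, -0.0002,  0.0695])]
(array([-0.103,  0.007, -0.015]), array([-0.001, -0.029,  0.008]))
(array([-0.073,  0.007,  0.137]), array([-0.001, -0.279,  0.008]))
(array([-0.069,  0.007,  0.212]), array([-0.001, -0.404,  0.008]))
```

Request:
apply_moves --steps '[{"x": -0.06, "y": 0, "z": 0, "ax": 0, "ay": 0, "az": 0}, {"x": -0.08, "y": 0, "z": 0, "ax": 0, "ay": 0, "az": 0}, {"x": -0.08, "y": 0, "z": 0.05, "ax": 0, "ay": -0.08, "az": 0}, {"x": -0.08, "y": 0, "z": 0.1, "ax": 0, "ay": -0.17, "az": 0}, {"x": -0.07, "y": 0, "z": 0.15, "ax": 0, "ay": -0.25, "az": 0}, {"x": -0.07, "y": 0, "z": 0.15, "ax": 0, "ay": -0.25, "az": 0}, {"x": -0.07, "y": 0, "z": 0.15, "ax": 0, "ay": -0.25, "az": 0}]'

```text
time: 18.65
position: [0.498, -0.0383, 0.0724]
eef_rot: [[-0.979, 0.19, -0.074], [0.189, 0.982, 0.014], [0.075, -0.0, -0.997]]
contact_force: [-9.4, 1.8, 1.5]
width: 0.0593
finger_force: 87.5
```

Run:
```python
from h import *
s=arm.state();print(s['contact_force'].round(1),s['torque'].round(2),s['finger_force'],s['width'],s['position'],[x.round(4) for x in now()])
```

```text
[-9.4  1.8  1.5] [0.4  1.6  0.01] 87.50896453857422 0.05928361865455694 [ 0.49802882 -0.03831936  0.07238775] [array([ 0.0856, -0.0001,  0.0544]), array([-0.048 , -0.0002,  0.0644])]
```

Request:
apply_moves --steps '[{"x": 0, "y": 0, "z": 0.04, "ax": 0, "ay": -0.07, "az": 0}, {"x": 0, "y": 0, "z": 0.08, "ax": 0, "ay": -0.14, "az": 0}, {"x": 0, "y": 0, "z": 0.12, "ax": 0, "ay": -0.2, "az": 0}, {"x": 0, "y": 0, "z": 0.12, "ax": 0, "ay": -0.2, "az": 0}, {"x": 0, "y": 0, "z": 0.12, "ax": 0, "ay": -0.2, "az": 0}]'

```text
time: 19.15
position: [0.4981, -0.0383, 0.0705]
eef_rot: [[-0.981, 0.19, -0.045], [0.189, 0.982, 0.009], [0.046, 0.0, -0.999]]
contact_force: [-10.1, 2.0, 10.9]
width: 0.0593
finger_force: 92.6
```

```bash
python3 look.py pics/c.png;python3 - <<'E'
from h import *
s=arm.state();print(s['contact_force'].round(1),s['torque'].round(2),s['finger_force'],s['width'],s['position'],[x.round(4) for x in now()])
E
```

```text
0.05929941260900861 [-10.1   2.   10.9] [ -5.  21. -24.  47.   0.   6.] [array([ 0.0862, -0.    ,  0.0556]), array([-0.0476, -0.0002,  0.0617])]
top [] pred [[294.2, 185.6], [308.4, 188.3]]
scene [(10, [187.2, 141.0]), (9, [186.0, 146.0])] pred [[217.0, 192.0], [206.6, 188.6]]
[-10.2   1.2  10.1] [0.48 2.17 0.09] 92.6786320307292 0.05922324123244407 [ 0.49812435 -0.0382982   0.07049057] [array([ 0.0862, -0.    ,  0.0555]), array([-0.0477, -0.0002,  0.0618])]
```

The fingertips now touch the case with about 10 N, and the tail is at about 62 mm, below the sill's top. I'll let go, rise, close the fingers and press the tail down from above.

Request:
apply_moves --steps '[{"x": 0, "y": 0, "z": -0.04, "ax": 0, "ay": 0, "az": 0}, {"x": 0, "y": 0, "z": -0.04, "ax": 0, "ay": 0, "az": 0}, {"x": 0, "y": 0, "z": -0.04, "ax": 0, "ay": 0, "az": 0}, {"x": 0, "y": 0, "z": -0.04, "ax": 0, "ay": 0, "az": 0}, {"x": 0, "y": 0, "z": -0.04, "ax": 0, "ay": 0, "az": 0}, {"x": 0, "y": 0, "z": -0.8, "ax": 0, "ay": 0, "az": 0}, {"x": 0, "y": 0, "z": -1.8, "ax": 0, "ay": 0, "az": 0}, {"x": 0, "y": 0, "z": -2.4, "ax": 0, "ay": 0, "az": 0}, {"x": 0, "y": 0, "z": -2.4, "ax": 0, "ay": 0, "az": 0}]' --fingers 85

```text
time: 20.15
position: [0.5065, -0.0397, 0.132]
eef_rot: [[-0.981, 0.19, -0.034], [0.19, 0.982, 0.007], [0.035, 0.001, -0.999]]
contact_force: [0.6, 0.5, -0.2]
width: 0.0849
finger_force: 0.0
```

Run:
```python
from h import *
s=arm.state();print(s['position'],s['width'],s['contact_force'].round(1))
Pm,T=frame(YA);Am=_f(YA)[0]
for z in(.11,.085,.077):print(cmd(A+Am@[-.032,0,z],T))
o=[]
for n,(r0,r1,c0,c1) in(("top",(150,280,235,365)),("scene",(130,215,170,280))):
    im=optics.camera(n);o.append(cv2.resize(im[r0:r1,c0:c1][:,:,::-1],(400,400) if n=="top" else (400,309),interpolation=cv2.INTER_CUBIC))
o[1]=cv2.copyMakeBorder(o[1],0,91,0,0,0);cv2.imwrite("pics/d.png",np.hstack(o))
```

```text
[ 0.5064524  -0.03965812  0.13197332] 0.08491709136412152 [ 0.6  0.5 -0.2]Traceback (most recent call last):
  File "<stdin>", line 3, in <module>
NameError: name '_f' is not defined
```

Run:
```python
from h import *
Pm,T=frame(YA)
for z in(.11,.085,.077):print(cmd(A+Pm@[-.032,0,z],T))
o=[]
for n,(r0,r1,c0,c1) in(("top",(150,280,235,365)),("scene",(130,215,170,280))):
    im=optics.camera(n);o.append(cv2.resize(im[r0:r1,c0:c1][:,:,::-1],(400,400) if n=="top" else (400,309),interpolation=cv2.INTER_CUBIC))
o[1]=cv2.copyMakeBorder(o[1],0,91,0,0,0);cv2.imwrite("pics/d.png",np.hstack(o))
```

```text
(array([ 0.777, -0.003,  0.907]), array([ 0.003, -0.252,  0.007]))
(array([ 0.742, -0.004,  1.906]), array([ 0.003, -0.252,  0.007]))
(array([ 0.731, -0.004,  2.226]), array([ 0.003, -0.252,  0.007]))
```

View pics/d.png

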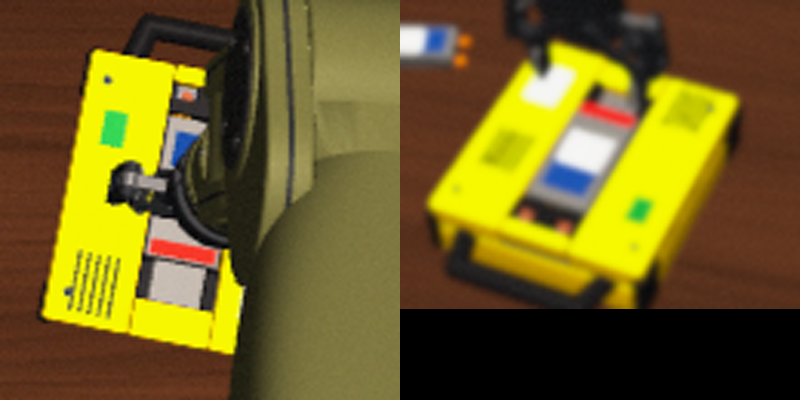

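The pack lies in the bay with its red stripe at the sill, at (183,250) in the top half and (608,115) in the scene half, and the ears are under the head wall. Next I'll press the tail down with closed fingers.

Request:
apply_moves --steps '[{"x": 0.4, "y": 0, "z": 0, "ax": 0, "ay": -0.12, "az": 0}, {"x": 0.78, "y": 0, "z": 0, "ax": 0, "ay": -0.25, "az": 0}, {"x": 0.78, "y": 0, "z": 0, "ax": 0, "ay": -0.25, "az": 0}, {"x": 0.78, "y": 0, "z": 0, "ax": 0, "ay": -0.25, "az": 0}, {"x": 0.77, "y": 0, "z": 0.4, "ax": 0, "ay": -0.25, "az": 0}, {"x": 0.77, "y": 0, "z": 0.9, "ax": 0, "ay": -0.25, "az": 0}, {"x": 0.76, "y": 0, "z": 1.3, "ax": 0, "ay": -0.25, "az": 0}, {"x": 0.75, "y": 0, "z": 1.6, "ax": 0, "ay": -0.25, "az": 0}, {"x": 0.75, "y": 0, "z": 1.7, "ax": 0, "ay": -0.25, "az": 0}, {"x": 0.75, "y": 0, "z": 1.75, "ax": 0, "ay": -0.25, "az": 0}, {"x": 0.75, "y": 0, "z": 1.75, "ax": 0, "ay": -0.25, "az": 0}]' --fingers 0 --newtons 40

```text
time: 21.35
position: [0.4843, -0.0356, 0.087]
eef_rot: [[-0.982, 0.19, -0.005], [0.19, 0.982, 0.001], [0.005, -0.0, -1.0]]
contact_force: [0.3, -1.1, 0.2]
width: 0.0002
finger_force: 0.0
```

Request:
apply_moves --steps '[{"x": 0, "y": 0, "z": 0.08, "ax": 0, "ay": 0, "az": 0}, {"x": 0, "y": 0, "z": 0.16, "ax": 0, "ay": 0, "az": 0}, {"x": 0, "y": 0, "z": 0.24, "ax": 0, "ay": 0, "az": 0}, {"x": 0, "y": 0, "z": 0.3, "ax": 0, "ay": 0, "az": 0}, {"x": 0, "y": 0, "z": 0.3, "ax": 0, "ay": 0, "az": 0}]'

```text
time: 21.85
position: [0.484, -0.0356, 0.0795]
eef_rot: [[-0.982, 0.19, -0.005], [0.19, 0.982, 0.001], [0.005, -0.0, -1.0]]
contact_force: [-0.3, 0.5, 1.7]
width: 0.0001
finger_force: 0.7
```

Request:
apply_moves --steps '[{"x": 0, "y": 0, "z": 0.05, "ax": 0, "ay": 0, "az": 0}, {"x": 0, "y": 0, "z": 0.1, "ax": 0, "ay": 0, "az": 0}, {"x": 0, "y": 0, "z": 0.15, "ax": 0, "ay": 0, "az": 0}, {"x": 0, "y": 0, "z": 0.15, "ax": 0, "ay": 0, "az": 0}, {"x": 0, "y": 0, "z": 0.15, "ax": 0, "ay": 0, "az": 0}]'

```text
time: 22.35
position: [0.4836, -0.0355, 0.077]
eef_rot: [[-0.982, 0.19, -0.005], [0.19, 0.982, 0.001], [0.005, -0.0, -1.0]]
contact_force: [-4.8, 0.9, 14.6]
width: -0.0
finger_force: 7.4
```

Request:
apply_moves --steps '[{"x": 0, "y": 0, "z": 0.06, "ax": 0, "ay": 0, "az": 0}, {"x": 0, "y": 0, "z": 0.08, "ax": 0, "ay": 0, "az": 0}, {"x": 0, "y": 0, "z": 0.08, "ax": 0, "ay": 0, "az": 0}]'

```text
time: 22.65
position: [0.4837, -0.0355, 0.0769]
eef_rot: [[-0.982, 0.19, -0.004], [0.19, 0.982, 0.001], [0.004, 0.0, -1.0]]
contact_force: [-10.2, 0.4, 30.7]
width: -0.0002
finger_force: 15.3
```

Request:
apply_moves --steps '[{"x": 0, "y": 0, "z": -0.3, "ax": 0, "ay": 0, "az": 0}, {"x": 0, "y": 0, "z": -1, "ax": 0, "ay": 0, "az": 0}, {"x": 0, "y": 0, "z": -2.5, "ax": 0, "ay": 0, "az": 0}, {"x": 0, "y": 0, "z": -4, "ax": 0, "ay": 0, "az": 0}, {"x": 1.5, "y": -1.5, "z": -4.5, "ax": 0, "ay": 0, "az": 0}, {"x": 3, "y": -3, "z": -4.5, "ax": 0, "ay": 0, "az": 0}, {"x": 4, "y": -4.5, "z": -4.5, "ax": 0, "ay": 0, "az": 0}, {"x": 5, "y": -6, "z": -4.5, "ax": 0, "ay": 0, "az": 0}, {"x": 5, "y": -7.5, "z": -4.5, "ax": 0, "ay": 0, "az": 0}, {"x": 5, "y": -9, "z": -4.5, "ax": 0, "ay": 0, "az": 0}, {"x": 5, "y": -9, "z": -4.5, "ax": 0, "ay": 0, "az": 0}]'

```text
time: 23.75
position: [0.3192, -0.2368, 0.1871]
eef_rot: [[-0.981, 0.196, -0.004], [0.196, 0.981, -0.002], [0.003, -0.002, -1.0]]
contact_force: [0.4, 1.1, 1.1]
width: -0.0005
finger_force: 0.0
```

Run:
```python
from h import *
s=arm.state();print(s['time'],s['position'],s['contact_force'].round(1))
Pm=frame(YA)[0]
for n in("top","scene"):
    im=optics.camera(n);np.save(n+"3.npy",im);H=hsv(im);h,sa,v=[H[...,k].astype(int) for k in range(3)]
    r=(slice(160,265),slice(255,345)) if n=="top" else (slice(130,215),slice(170,270))
    for nm,m in(("red",((h<7)|(h>172))&(sa>180)&(v>140)),("blue",(h>100)&(h<125)&(sa>150)&(v>80)),("orange",(h>=8)&(h<22)&(sa>150)&(v>130))):
        mm=np.zeros_like(m);mm[r]=m[r]
        for a,c,b in blobs(mm,12):print(n,nm,a,c,'aed',(Pm.T@(ray(n,c,.077)[0]-A)).round(4))
```

```text
23.75 [ 0.31919616 -0.23677073  0.18706399] [0.4 1.1 1.1]
top red 80 [293.6 231.6] aed [-0.0404  0.0018  0.077 ]
top blue 179 [299.1 199.7] aed [0.0425 0.0019 0.077 ]
scene red 30 [226.1 161.4] aed [-0.0422 -0.0037  0.077 ]
scene blue 15 [179.5 140.7] aed [-0.071  -0.2011  0.077 ]
scene blue 54 [215.7 179.1] aed [ 0.0438 -0.0016  0.077 ]
scene orange 31 [186.9 143.6] aed [-0.068  -0.1694  0.077 ]
```

The tail is rigidly seated: pressing 16 N harder moved it only 0.1 mm, and its top is at 77 mm. The label marks put the pack origin at x ≈ 10 mm, held against the sill. I'm handing the job in.

```bash
python3 -c "
from workcell import arm
print(arm.close_job())"
```

```text
the job is handed in; nothing more can be done
None
```

The battery pack is flat and fully home in the bay with both ears in their slots, the arm is clear of it, and I handed the job in at about 24 s; I steered clear of the bystanders but didn't re-measure them, and the hand-in returned no verdict.

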